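# Clear the light pad and present the test ball over it

## Robot

A 7-joint arm with a two-finger parallel gripper is mounted at the origin on the work surface. World frame = base frame: x ahead of the robot, y to its left, z up, the work surface at z = 0. Lengths are in m, angles in rad, forces in N, time in s.
With the tool pointing down it reaches from about 0.425 to 0.925 m from the base axis. Payload 6.8 kg.
Tool frame: the origin (TCP) lies on the mounting face of the last link; the fingertips stand 173 mm ahead of it and the grasp point (between the pads) lies 155 mm ahead of it; z points along the fingers, y is the line along which they close (so a half turn about z gives the same grasp; the last joint's range is limited). The gripper opens to 85 mm and grips with 20 to 120 N. Pads are 22 mm wide; open, the fingers measure 114 mm over their backs; the gripper's body (76 mm by 85 mm) begins 54 mm behind the grasp point. The pads swing forward as they close: fully open they stand 13 mm farther back than shut.
Start: joints at [-0.108, 0.477, 0.022, 1.555, -0.011, 1.109, -0.083], TCP at [0.675, 0, 0.405] pointing down, gripper open.
Joint ranges: [-2.96, 2.96], [-0.34, 2.1], [-1.41, 1.46], [0.24, 2.44], [-1.37, 4.51], [0.17, 1.92], [-2.96, 2.96]. Speed limits (rad/s): [2.39, 2.39, 3.14, 3.14, 3.14, 3.14, 3.14].

## Interface

Orientations are given as a unit quaternion [w, x, y, z].
In Python, from station import bot gives the robot as it stands. The module is installed in compiled form; this text tells all that it offers.
- The arm moves only by the shell command python3 -m pendant 'ROWS' [FORCE]. ROWS is JSON, a list of rows, each a list of 5 numbers: the finger opening in m, from 0 to 0.0854, then the shift along the tool's x, y, z in m, then the turn about the tool's z in degrees. In form: [[jaw, x, y, z, yaw], ...]. A call has 1 to 12 rows; each row shifts and turns the commanded pose from where the row before left it, along the tool's axes as they then stand; what a row does not reach is not made up. A row lasts 1/12 s, in which the tool goes at most 41.7 mm and 7.16 degrees, less where a joint would pass 70% of its speed; a pose out of reach is approached as far as the arm can. A call with a gripper value outside its range is refused whole. The fingers move at their own pace and stop on an object; FORCE is the grip in N (left out, the last holds). Time passes only in rows, so rows that do not move let the fingers close. It gives the time, the measured TCP pose, the force, the opening and the grip force at its end, in the units of the state.
- bot.get_obs(): the state, without advancing time (a new reading comes with each control period).
- bot.read_camera(name): name is "scene" or "side" or "wrist"; returns (picture, depth): 400x640x3 uint8, blue, green, red; 400x640 float32, m along the optical axis (not along the pixel's ray), 0 where there is no reading.
- bot.camera_model(name): a dict with "intrinsics" (3x3 intrinsics, pixels), "dist_coeffs" ([k1, k2, p1, p2, k3] as OpenCV has them; the pictures are not rectified), "R" (3x3) and "t" (3): a world point X has camera coordinates R X + t. Camera axes: x right, y down, z forward; pixel columns grow to the right and rows downward; lengths in m; the calibration is good to about 2 mm. A picture is of the moment at which its call begins: read the wrist's pose just before it. camera_model takes no time and is no camera call; for the wrist camera it gives the pose at the moment of the call.
- bot.hand_in(): hands the job in; it is judged then, once.
Trained networks look in the newest picture that a camera, given by its name, has taken for a name from the list of things; names that differ only in an ending like _2 or _b are one class to them, and where a whole thing is asked for, a point or a joint stands for the part that bears it (a point fixed in the world has none). Each returns a list of dicts, best first, with "score" (0 to 1); they miss things now and then, are a little off and sometimes report something else, mostly with a low value. They report only what shows in the picture. A call takes as long as a camera call.
- bot.boxes_of(name, camera): "at" ([column, row] in pixels, amid what is visible of it).
- bot.trace(name, camera): "mask" (400x640 bool, what is visible of it) and "at" ([column, row] in pixels, amid what is visible of it).
- bot.pinpoint(name, camera): "at" ([column, row] in pixels: a listed point, or the origin of a listed thing).
The state is a dict: "t": time; "q": joint angles; "joint_vel": joint speeds; "joint_torque": joint torques, N m; "eef_pos": TCP position; "tool_rot": TCP orientation; "contact_force": force on the tool from outside, world axes, zero at the start; "torque": the same for the moment, N m; "gripper_width": opening from 0.0 (shut) to 1.0 (fully open); "grasp_force": force on a finger pad.
Only numpy, scipy, OpenCV 4.12 (cv2) and the standard library are available. Lean on these libraries where they do the work, as an engineer would, in place of code of your own. Each camera call takes 0.05 s, during which the arm holds its last target. There are 200 camera calls.

## Task

Clear the light pad by hanging the orange headband astride the steel rail and letting it go. Then pick up the steel dish by its handle, carry it slowly, level and without turning it to the light pad, pause with it held still over the middle of the pad, well clear of it (its underside about 8 cm above the pad's top), and there turn it through a quarter turn, either way, keeping the loose ball inside the blue ring the whole time. Finish still holding the dish there, level and at rest with the ball in the middle; leave the jar, cassette and brush alone.

Things in the scene. Friction and masses are not known exactly. Their poses are not given: they have to be found in the camera images.
- headband: Orange rigid arch standing on its two black padded ends on the light pad, 132 mm wide, 150 tall, 120 g. Origin: midway between the ends, at their underside; z up; the arch spans x; band 24 mm wide along y, 4 thick (pads 46 along y). Opening 124 mm wide, 102 between the pads (lowest 34), 110 high.
- headband_crown (a point): Point on the underside of the band at the crown, 110 mm above the headband's origin; this rests on the bar when hung.
- headband_grip (a point): Black upright grip block on the crown, 42 mm along the headband's x, 14 along its y, from 114 to 150 mm above the headband's origin: pinch it along y. This point is inside it, 138 mm above the origin.
- rail: Fixed stainless hanging rail: a round bar 14 mm thick along its y, 220 mm long, its top 145 mm above the work surface, on two 14 mm posts at y = +-105 mm with blue feet. Origin: on the work surface under the bar's middle; z up.
- rail_top (a point): Middle of the bar, on its top line (145 mm above the work surface).
- light_pad: Fixed square grey light pad with a white top, 150 x 150 mm, 20 mm high. Origin: centre of its underside on the work surface.
- mat: Fixed black ribbed drying mat, 150 x 150 mm, 8 mm high, on which the dish stands at first, with the mat's x and y along the dish's x and y (within 3 degrees). Origin: centre of its underside. Its x axis stays as the record of how the dish was pointing.
- dish: Round steel dish 118 mm across, about 180 g, with a fixed handle over it and a red tab on its rim at +x (to 77 mm from the centre). Origin: centre of its underside; z up.
- dish_mid (a point): Centre of the dish's floor, 6 mm above its origin. The floor is flat to 10 mm radius, then the blue ring rises gently (9 degrees) out to 32 mm radius, then a steel flank (22 degrees) out to 58 mm radius; rim 21 mm above the origin.
- dish_grip (a point): Middle of the handle: a level bar along the dish's y, 12 mm thick along x, 22 high (88 to 110 mm above the dish's origin), 125 long, on uprights at y = +-60 mm; this point is 99 mm above the dish's origin. Pinch the bar along x.
- ball_center (a point): Centre of the loose brass-coloured ball, 20 mm across, 33 g, that lies in the middle of the dish and rolls freely: it must stay inside the outer edge of the blue ring (32 mm from the centre).
- jar: Bystander: white jar with a blue cap, 56 mm across, 75 mm tall. Origin: centre of its underside.
- cassette: Bystander: green open tray, 100 x 130 x 30 mm. Origin: centre of its underside.
- brush: Bystander: small brush lying on the work surface beyond the light pad.

How it is judged:
On the way, in this order (a step that is already met when the one before it is completed fails the run):
1. the headband hangs astride the rail's bar, let go and at rest (x of headband_crown in the frame of rail between -0.03 and 0.03 m and y of headband_crown in the frame of rail between -0.095 and 0.095 m and z of headband_crown in the frame of rail between 0.135 and 0.16 m and angle between headband's own z axis and vertical below 0.4 rad and contact force between headband and rail above 0.2 N and contact force between headband and the fingers below 0.05 N and contact force between headband and light_pad below 0.05 N and linear speed of headband below 0.05 m/s), for 0.2 s.
2. the dish is held level and still over the light pad, pointing as it stood on the mat, ball in the middle (contact force between dish and the fingers above 0.5 N and contact force between dish and light_pad below 0.05 N and contact force between dish and mat below 0.05 N and contact force between dish and rail below 0.05 N and contact force between dish and headband below 0.05 N and horizontal distance between dish and light_pad below 0.045 m and z of dish in the frame of light_pad between 0.05 and 0.17 m and angle between dish's own z axis and vertical below 0.1 rad and horizontal distance between ball_center and dish_mid below 0.02 m and contact force between ball and dish above 0.05 N and contact force between ball and the fingers below 0.02 N and linear speed of dish below 0.03 m/s and angle between the x axis of dish and the x axis of mat, either way round below 0.3 rad), for 0.2 s.
3. the dish is turned a quarter turn there, ball in the middle (contact force between dish and the fingers above 0.5 N and contact force between dish and light_pad below 0.05 N and contact force between dish and mat below 0.05 N and contact force between dish and rail below 0.05 N and contact force between dish and headband below 0.05 N and horizontal distance between dish and light_pad below 0.045 m and z of dish in the frame of light_pad between 0.05 and 0.17 m and angle between dish's own z axis and vertical below 0.1 rad and horizontal distance between ball_center and dish_mid below 0.02 m and contact force between ball and dish above 0.05 N and contact force between ball and the fingers below 0.02 N and angle between the x axis of dish and the y axis of mat, either way round below 0.2 rad), for 0.2 s.
At the end, for the whole second after the job is handed in: Dish held at rest in the fingers only, within 45 mm of the pad's centre, underside 30 to 150 mm above it, within 0.10 rad of level, turned 90 degrees (0.2 rad) from the mat, ball within 20 mm of its centre; headband hangs at rest on the bar, let go, crown within 30 mm of its line (all of step 1 and all of step 3 and linear speed of dish below 0.03 m/s and angular speed of dish below 0.15 rad/s and linear speed of ball below 0.05 m/s); the arm keeps its last pose, push and grip.
It fails at once if the ball leaves the blue ring (more than 32 mm from the dish's centre) (horizontal distance between ball_center and dish_mid above 0.032 m).
It fails at once if the dish is turned more than about 30 degrees before it is over the light pad (angle between the x axis of dish and the x axis of mat, either way round above 0.5 rad and horizontal distance between dish and light_pad above 0.08 m).
It fails at once if the jar is disturbed (distance of jar from where it was at the start of the episode above 0.03 m).
It fails at once if the cassette is disturbed (distance of cassette from where it was at the start of the episode above 0.03 m).
It fails at once if the brush is disturbed (distance of brush from where it was at the start of the episode above 0.03 m).
It also fails if it takes over 72 s, if anything falls off the work surface, if the arm or the gripper's body presses on something with over 40 N, if the wrist force passes 120 N, or if a joint passes its speed limit or range.

## Working session

There is one attempt and no reset: what is moved stays moved. The work goes in short steps, Python scripts to look and compute and a shell command to move; the robot and the scene stay as the last step left them, time stands still between calls to the robot, and variables do not carry over. Pictures are saved under pics/ and viewed, at most 10 in all, crops included, and the job is handed in when it is done.

```bash
mkdir -p pics; cat > h.py <<'E'
import numpy as np, cv2
from station import bot
def cloud(cam):
    m=bot.camera_model(cam); im,d=bot.read_camera(cam)
    return im,d,m
def ray(m,px):
    K=np.array(m["intrinsics"]);D=np.array(m["dist_coeffs"])
    u=cv2.undistortPoints(np.array([[px]],float).reshape(-1,1,2),K,D).reshape(-1,2)
    return np.c_[u,np.ones(len(u))]
def at_z(m,px,z):
    R=np.array(m["R"]);t=np.array(m["t"]);c=-R.T@t
    r=ray(m,px)@R; return c+r*((z-c[2])/r[:,2])[:,None]
def pts(m,d,mask):
    v,u=np.nonzero(mask&(d>0)); r=ray(m,np.c_[u,v].astype(float))*d[v,u][:,None]
    return (r-np.array(m["t"]))@np.array(m["R"])
E
python3 - <<'E'
from h import *
np.set_printoptions(precision=4,suppress=True)
for c in("scene","side","wrist"):
    im,d,m=cloud(c); cv2.imwrite(f"pics/{c}0.png",im)
    R=np.array(m["R"]);print(c,"campos",-R.T@np.array(m["t"]),"fwd",R[2])
    if c=="wrist":continue
    for n,z in(("headband_grip",.158),("headband",.02),("headband_crown",.13),("rail_top",.145),("rail",0),("light_pad",0),("mat",0),("dish",.008),("dish_mid",.014),("dish_grip",.107),("ball_center",.024),("jar",0),("cassette",0),("brush",0)):
        r=bot.pinpoint(n,c)
        for k in r[:2]: print(c,n,round(k["score"],2),np.round(k["at"]),at_z(m,k["at"],z)[0])
print(bot.get_obs())
E
```

```text
scene campos [ 1.2757 -0.2135  0.8799] fwd [-0.6447  0.1931 -0.7396]
scene headband_grip 0.88 [324. 158.] [0.5627 0.0192 0.158 ]
scene headband 0.82 [324. 196.] [0.5487 0.0221 0.02  ]
scene headband_crown 0.69 [323. 162.] [0.5449 0.0229 0.13  ]
scene rail_top 0.72 [438. 115.] [0.4983 0.326  0.145 ]
scene light_pad 0.82 [317. 200.] [0.5402 0.0073 0.    ]
scene mat 0.86 [182. 211.] [ 0.4701 -0.3056  0.    ]
scene dish 0.8 [180. 213.] [ 0.4797 -0.3107  0.008 ]
scene dish_mid 0.55 [180. 213.] [ 0.4853 -0.3096  0.014 ]
scene dish_grip 0.86 [174. 186.] [ 0.4897 -0.3025  0.107 ]
scene ball_center 0.41 [179. 210.] [ 0.4864 -0.3088  0.024 ]
scene jar 0.6 [417. 254.] [0.7585 0.1669 0.    ]
scene brush 0.86 [340. 254.] [0.7043 0.0091 0.    ]
side campos [0.1509 0.9193 0.8323] fwd [ 0.3738 -0.7366 -0.5636]
side headband_grip 0.97 [335. 199.] [0.5534 0.0069 0.158 ]
side headband 0.8 [329. 246.] [0.5495 0.0426 0.02  ]
side headband_crown 0.93 [332. 211.] [0.5528 0.0259 0.13  ]
side rail_top 0.72 [291. 284.] [0.5029 0.3288 0.145 ]
side light_pad 0.71 [336. 242.] [ 0.5511 -0.006  -0.    ]
side mat 0
[... 313 characters left out ...]
e cassette 0.83 [290. 195.] [ 0.7894 -0.1566  0.    ]
side brush 0.65 [333. 244.] [0.5544 0.0056 0.    ]
wrist campos [0.6743 0.0681 0.3738] fwd [-0.0006 -0.276  -0.9612]
{'t': 1.55, 'q': array([-0.1081,  0.477 ,  0.0224,  1.5554, -0.0115,  1.1093, -0.0831]), 'joint_vel': array([-0.0006, -0.0011, -0.0007, -0.0013, -0.0017,  0.0001,  0.0009]), 'joint_torque': array([ -0.0004, -59.6308,   1.6067, -28.1536,   0.0127,   0.0018,
         0.    ]), 'eef_pos': array([0.675 , 0.    , 0.4047]), 'tool_rot': array([-0.    ,  0.7071,  0.7071, -0.    ]), 'contact_force': array([0.4362, 1.0424, 0.7625]), 'torque': array([-0.0115, -0.0382,  0.0226]), 'grasp_force': 0.0, 'gripper_width': 1.0023914647963383}
```

View pics/scene0.png

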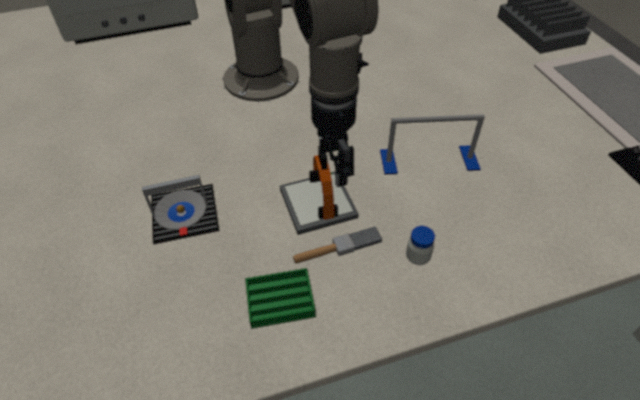

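View pics/side0.png

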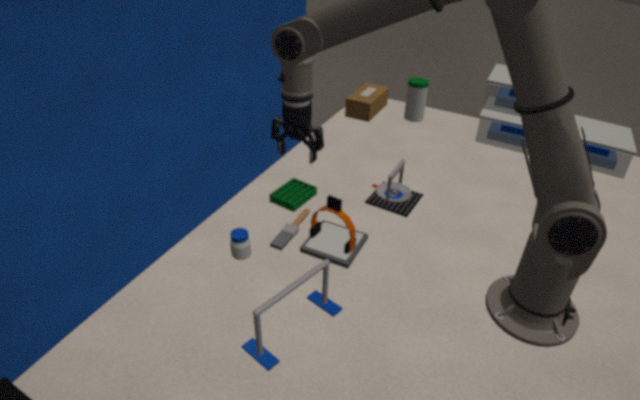

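The scene view shows the arch around (324,185) on the pad (317,203). The rail bar runs from (392,120) to (483,117), and the dish is at (180,211) with its red tab at (183,231). Next I'll measure centres and headings from masks and depth.

```bash
python3 - <<'E'
from h import *
np.set_printoptions(precision=3,suppress=True)
for c in("scene","side"):
    im,d,m=cloud(c)
    for n,lo,hi in(("headband",.06,.2),("headband_grip",.138,.18),("rail",.125,.16),("dish_grip",.1,.135),("light_pad",.012,.03),("mat",.0,.015)):
        r=bot.trace(n,c)
        if not r: print(c,n,"none");continue
        P=pts(m,d,r[0]["mask"]); z=P[:,2]; P=P[(z>lo)&(z<hi)]
        if len(P)<8: print(c,n,r[0]["score"],"few",np.percentile(z,[5,50,95]));continue
        (cx,cy),(w,h),a=cv2.minAreaRect(P[:,:2].astype(np.float32))
        cv_=np.cov(P[:,:2].T); e,v=np.linalg.eigh(cv_); ax=v[:,1]
        print(c,n,round(r[0]["score"],2),len(P),"med",np.median(P,0),"zmax",np.percentile(P[:,2],97),"rect",np.round([cx,cy,w,h,a],3),"axis deg",round(float(np.degrees(np.arctan2(ax[1],ax[0]))%180),1))
E
```

```text
scene headband 0.57 660 med [0.588 0.015 0.119] zmax 0.16883139692312243 rect [ 0.555  0.02   0.025  0.135 82.572] axis deg 176.8
scene headband_grip 0.7 132 med [0.57  0.015 0.16 ] zmax 0.17078437350957834 rect [ 0.554  0.019  0.013  0.043 82.851] axis deg 5.6
scene rail 0.67 574 med [0.505 0.321 0.141] zmax 0.1455501377688926 rect [ 0.504  0.322  0.219  0.016 74.461] axis deg 74.8
scene dish_grip 0.92 524 med [ 0.49  -0.308  0.113] zmax 0.11986092983883322 rect [ 0.486 -0.306  0.124  0.015 88.554] axis deg 88.5
scene light_pad 0.66 2266 med [ 0.561 -0.014  0.019] zmax 0.02197679466548265 rect [0.55  0.008 0.154 0.151 0.513] axis deg 53.8
scene mat 0.84 1390 med [ 0.523 -0.279  0.008] zmax 0.01092270937039238 rect [ 0.48  -0.301  0.151  0.153 86.432] axis deg 103.7
side headband 0.81 549 med [0.536 0.025 0.128] zmax 0.171484308208384 rect [ 0.55   0.019  0.031  0.136 81.842] axis deg 173.8
side headband_grip 0.56 202 med [0.549 0.025 0.159] zmax 0.17267859739937205 rect [ 0.551  0.022  0.02   0.045 78.134] axis deg 174.9
side rail 0.81 594 med [0.502 0.344 0.143] zmax 0.1468669261125878 rect [ 0.499  0.326  0.224  0.014 74.236] axis deg 74.3
side dish_grip 0.58 125 med [ 0.481 -0.286  0.115] zmax 0.11966799970712334 rect [ 0.483 -0.298  0.119  0.013 87.015] axis deg 87.5
side light_pad 0.79 1494 med [0.549 0.03  0.021] zmax 0.024523999915820147 rect [0.548 0.008 0.148 0.158 1.985] axis deg 106.9
side mat 0.85 579 med [ 0.449 -0.254  0.009] zmax 0.013124465705144181 rect [ 0.476 -0.295  0.152  0.148 85.389] axis deg 32.5
```

```bash
python3 -m pendant '[[0.085,0.005,-0.03,0,0],[0.085,0.005,-0.031,0,0],[0.085,0.005,-0.031,0,0],[0.085,0.0055,-0.0305,0,0],[0.085,0,0,0,-7],[0.085,0,0,0,-7],[0.085,0,0,0,-7],[0.085,0,0,0,-7],[0.085,0,0,0,-7],[0.085,0,0,0,-7],[0.085,0,0,0,-7],[0.085,0,0,0,-7]]' && python3 -m pendant '[[0.085,0,0,0,-7],[0.085,0,0,0,-7],[0.085,0,0,0,-7],[0.085,0,0,0,-5.5],[0.085,0,0,0,0],[0.085,0,0,0,0],[0.085,0,0,0,0]]'
cat > look.py <<'E'
from h import *
import sys
from scipy.spatial.transform import Rotation as Ro
np.set_printoptions(precision=4,suppress=True)
def tool():
    o=bot.get_obs(); R=Ro.from_quat(np.roll(o["tool_rot"],-1)).as_matrix(); return o,R
def tdelta(target): # world target of grasp point -> tool shift
    o,R=tool(); g=o["eef_pos"]+R@[0,0,.155]; return R.T@(np.array(target)-g)
E
python3 - <<'E'
from look import *
o,R=tool();print(o["eef_pos"],"tooly deg",np.degrees(np.arctan2(R[1,1],R[0,1])))
im,d,m=cloud("wrist");cv2.imwrite("pics/w1.png",im)
for n,lo in(("headband_grip",.145),("headband",.1)):
    r=bot.trace(n,"wrist")
    for k in r[:1]:
        P=pts(m,d,k["mask"]);P=P[P[:,2]>lo]
        (a,b),(w,h),an=cv2.minAreaRect(P[:,:2].astype(np.float32));print(n,k["score"],len(P),np.median(P,0),a,b,w,h,an,P[:,2].max())
r=bot.pinpoint("headband_grip","wrist");print([(k["score"],k["at"],at_z(m,k["at"],.158)) for k in r[:1]])
E
```

```text
t: 3.25
eef_pos: [0.5525, 0.0205, 0.4049]
tool_rot: [0.0, 0.29, 0.957, 0.0]
contact_force: [0.2, -0.2, -0.9]
gripper_width: 0.993
grasp_force: 0.0
t: 3.83
eef_pos: [0.5525, 0.0204, 0.4048]
tool_rot: [0.0, 0.067, 0.998, 0.0]
contact_force: [0.6, 0.2, 0.5]
gripper_width: 0.993
grasp_force: 0.0
[0.5525 0.0204 0.4048] tooly deg 82.32237368439735
headband_grip 0.96 1068 [0.546  0.0187 0.1697] 0.5494703054428101 0.018284060060977936 0.01392519660294056 0.04204351454973221 82.2491683959961 0.1722173694610995
headband 0.43 12 [0.5195 0.0336 0.1258] 0.5207405686378479 0.03353201970458031 0.0006810494232922792 0.011416403576731682 86.49168395996094 0.12863563711030396
[(0.95, [316.0, 209.6], array([[0.5495, 0.0173, 0.158 ]]))]
```

View pics/w1.png

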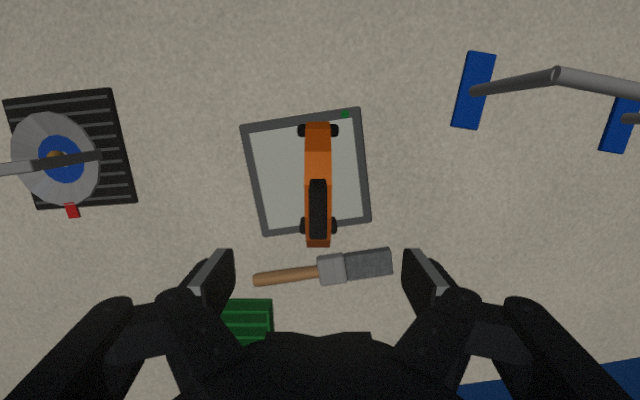

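The wrist view shows the grip block at (317,210), aligned with the jaws and within 4 mm. I'll descend and grip it.

```bash
python3 -m pendant '[[0.085,0.003,-0.003,0.023,0],[0.085,0,0,0.023,0],[0.085,0,0,0.023,0],[0.085,0,0,0.023,0],[0.085,0,0,0,0],[0,0,0,0,0],[0,0,0,0,0],[0,0,0,0,0],[0,0,0,0,0],[0,0,0,0,0],[0,0,0,0,0],[0,0,0,0,0]]' 50 && python3 -m pendant '[[0,0,0,0,0],[0,0,0,-0.01,0],[0,0,0,-0.02,0],[0,0,0,-0.03,0],[0,0,0,-0.035,0],[0,0,0,-0.035,0],[0,0,0,-0.03,0],[0,0,0,-0.02,0],[0,0,0,0,0],[0,0,0,0,0]]'
```

```text
t: 5.03
eef_pos: [0.5494, 0.0182, 0.3134]
tool_rot: [0.001, 0.065, 0.998, 0.0]
contact_force: [-0.5, 0.9, 3.6]
gripper_width: 0.154
grasp_force: 49.7
t: 5.87
eef_pos: [0.549, 0.0178, 0.4938]
tool_rot: [0.001, 0.066, 0.998, 0.0]
contact_force: [-0.1, 1.1, -1.6]
gripper_width: 0.153
grasp_force: 49.1
```

```bash
python3 -m pendant '[[0,0,0,0,4],[0,0,0,0,4],[0,0.006,0.014,0,0],[0,0.012,0.026,0,0],[0,0.014,0.031,0,0],[0,0.014,0.031,0,0],[0,0.014,0.031,0,0],[0,0.014,0.031,0,0],[0,0.014,0.031,0,0],[0,0.014,0.031,0,0],[0,0.014,0.031,0,0],[0,0.012,0.025,0,0]]' && python3 -m pendant '[[0,0,0,0,0],[0,0,0,0,0],[0,0,0,0,0]]'
python3 - <<'E'
from look import *
o,R=tool();print(o["eef_pos"],"tooly deg",np.degrees(np.arctan2(R[1,1],R[0,1])))
for c in("scene","side"):
    im,d,m=cloud(c);cv2.imwrite(f"pics/{c}1.png",im)
    for n,lo,hi in(("headband",.18,.35),("rail",.125,.16)):
        r=bot.trace(n,c)
        for k in r[:1]:
            P=pts(m,d,k["mask"]);P=P[(P[:,2]>lo)&(P[:,2]<hi)]
            if len(P)<8: continue
            (a,b),(w,h),an=cv2.minAreaRect(P[:,:2].astype(np.float32));print(c,n,k["score"],len(P),np.median(P,0),np.round([a,b,w,h,an],3),P[:,2].min(),P[:,2].max())
E
```

```text
t: 6.87
eef_pos: [0.4999, 0.3261, 0.4905]
tool_rot: [-0.002, 0.134, 0.991, -0.001]
contact_force: [0.7, 0.5, -1.6]
gripper_width: 0.157
grasp_force: 49.0
t: 7.12
eef_pos: [0.5013, 0.323, 0.491]
tool_rot: [-0.001, 0.135, 0.991, -0.001]
contact_force: [0.4, -0.3, -2.7]
gripper_width: 0.156
grasp_force: 49.2
[0.5013 0.323  0.491 ] tooly deg 74.4826356799655
scene headband 0.69 1484 [0.5308 0.3137 0.2547] [ 0.505  0.321  0.044  0.138 74.357] 0.19563525252659336 0.3492878409737486
scene rail 0.78 532 [0.5028 0.3143 0.1408] [ 0.505  0.322  0.22   0.014 74.455] 0.12507542955110296 0.14673129584621655
side rail 0.96 450 [0.5088 0.3678 0.1434] [ 0.5    0.327  0.221  0.014 74.574] 0.12560992337581015 0.14838620899526803
```

View pics/side1.png

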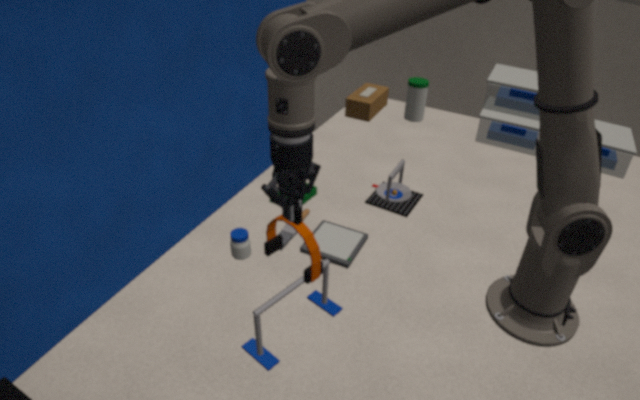

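The arch is centred above the bar, squarely across it: the headband is at (295,245) in the side view with the rail bar below it. Lowering it now.

```bash
python3 -m pendant '[[0,0,0,0.01,0],[0,0,0,0.02,0],[0,0,0,0.025,0],[0,0,0,0.025,0],[0,0,0,0.025,0],[0,0,0,0.025,0],[0,0,0,0.02,0],[0,0,0,0.01,0],[0,0,0,0,0],[0,0,0,0,0]]' && python3 -m pendant '[[0,0,0,0.002,0],[0,0,0,0,0],[0,0,0,0,0]]'
```

```text
t: 8.25
eef_pos: [0.5013, 0.3239, 0.3328]
tool_rot: [-0.0, 0.135, 0.991, -0.0]
contact_force: [-0.4, 0.0, -0.4]
gripper_width: 0.155
grasp_force: 49.1
t: 8.5
eef_pos: [0.5014, 0.324, 0.3317]
tool_rot: [0.001, 0.135, 0.991, 0.001]
contact_force: [-0.2, -0.1, -1.0]
gripper_width: 0.152
grasp_force: 49.1
```

```bash
python3 -m pendant '[[0,0,0,0.0025,0],[0,0,0,0,0],[0,0,0,0,0]]' && python3 -m pendant '[[0.02,0,0,0,0],[0.03,0,0,0,0],[0.05,0,0,0,0],[0.07,0,0,0,0],[0.085,0,0,0,0],[0.085,0,0,0,0],[0.085,0,0,0,0],[0.085,0,0,-0.01,0],[0.085,0,0,-0.02,0],[0.085,0,0,-0.035,0],[0.085,0,0,-0.035,0],[0.085,0,0,-0.03,0]]'
python3 - <<'E'
from look import *
o,R=tool();print(o["eef_pos"],"tooly deg",np.degrees(np.arctan2(R[1,1],R[0,1])))
im,d,m=cloud("side");cv2.imwrite("pics/side2.png",im[130:370,200:460])
for n,z in(("headband_crown",.145),("headband_grip",.173)):
    for k in bot.pinpoint(n,"side")[:1]: print(n,k["score"],k["at"],at_z(m,k["at"],z))
for k in bot.trace("headband","side")[:1]:
    P=pts(m,d,k["mask"]);P=P[(P[:,2]>.02)&(P[:,2]<.3)]
    (a,b),(w,h),an=cv2.minAreaRect(P[:,:2].astype(np.float32));print(k["score"],len(P),np.round([a,b,w,h,an],3),np.percentile(P[:,2],[1,99]))
E
```

```text
t: 8.75
eef_pos: [0.5012, 0.3239, 0.3283]
tool_rot: [0.0, 0.135, 0.991, 0.0]
contact_force: [-0.5, -0.0, -1.7]
gripper_width: 0.154
grasp_force: 49.1
t: 9.75
eef_pos: [0.501, 0.324, 0.4613]
tool_rot: [0.001, 0.135, 0.991, 0.001]
contact_force: [0.7, -0.3, 1.0]
gripper_width: 1.002
grasp_force: 0.0
[0.501  0.324  0.4613] tooly deg 74.51503731953228
headband_crown 0.55 [294.5, 283.5] [[0.4982 0.3227 0.145 ]]
headband_grip 0.9 [290.0, 272.4] [[0.5087 0.3231 0.173 ]]
0.96 1268 [ 0.497  0.327  0.11   0.122 36.548] [0.0376 0.1869]
```

View pics/side2.png

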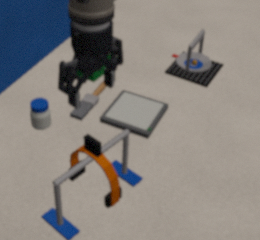

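The headband hangs astride the bar, let go; its grip is at (92,142) in the crop and the crown is on the bar's line. Moving to the dish next.

```bash
python3 -m pendant '[[0.085,0,0,0,7],[0.085,0,0,0,7],[0.085,0,0,0,7],[0.085,0,0,0,7],[0.085,0,0,0,7],[0.085,0,0,0,7],[0.085,0,0,0,7],[0.085,0,0,0,7],[0.085,0,0,0,7],[0.085,0,0,0,7],[0.085,0,0,0,7],[0.085,-0.015,0,0,0]]' && python3 -m pendant '[[0.085,-0.03,0,0,0],[0.085,-0.035,0.001,0,0],[0.085,-0.035,0.001,0,0],[0.085,-0.035,0.001,0,0],[0.085,-0.035,0.001,0,0],[0.085,-0.035,0.001,0,0],[0.085,-0.035,0.001,0,0],[0.085,-0.035,0.001,0,0],[0.085,-0.035,0.001,0,0],[0.085,-0.035,0.001,0,0],[0.085,-0.035,0.001,0,0],[0.085,-0.035,0.001,0,0]]' && python3 -m pendant '[[0.085,-0.035,0,0.01,0],[0.085,-0.035,0,0.01,0],[0.085,-0.035,0,0.01,0],[0.085,-0.035,0,0.01,0],[0.085,-0.035,0,0.01,0],[0.085,-0.024,0,0.01,0],[0.085,0,0,0,0],[0.085,0,0,0,0],[0.085,0,0,0,0],[0.085,0,0,0,0]]'
python3 - <<'E'
from look import *
o,R=tool();print(o["eef_pos"],"tooly deg",np.degrees(np.arctan2(R[1,1],R[0,1])))
im,d,m=cloud("wrist");cv2.imwrite("pics/w2.png",im)
for k in bot.trace("dish_grip","wrist")[:1]:
    A=pts(m,d,k["mask"]);P=A[(A[:,2]>.108)&(A[:,2]<.13)]
    (a,b),(w,h),an=cv2.minAreaRect(P[:,:2].astype(np.float32));print(k["score"],len(P),np.median(P,0),np.round([a,b,w,h,an],4),"shift",tdelta([a,b,.107]))
for n,z in(("dish_grip",.107),("ball_center",.024),("dish_mid",.014)):
    for k in bot.pinpoint(n,"wrist")[:1]: print(n,k["score"],k["at"],at_z(m,k["at"],z))
for k in bot.trace("mat","wrist")[:1]:
    A=pts(m,d,k["mask"]);P=A[(A[:,2]<.013)]
    print("mat",k["score"],np.round(np.r_[cv2.minAreaRect(P[:,:2].astype(np.float32))[0],cv2.minAreaRect(P[:,:2].astype(np.float32))[1:][0],cv2.minAreaRect(P[:,:2].astype(np.float32))[2]],3))
E
```

```text
t: 10.95
eef_pos: [0.4994, 0.3111, 0.4566]
tool_rot: [-0.001, 0.723, 0.691, -0.001]
contact_force: [-0.6, 1.5, 0.4]
gripper_width: 0.999
grasp_force: 0.0
t: 11.95
eef_pos: [0.4919, -0.1087, 0.4574]
tool_rot: [-0.001, 0.721, 0.693, -0.001]
contact_force: [0.6, -0.0, 0.2]
gripper_width: 0.996
grasp_force: 0.0
t: 12.78
eef_pos: [0.4848, -0.3038, 0.3982]
tool_rot: [-0.0, 0.721, 0.693, 0.0]
contact_force: [1.0, 0.2, 0.9]
gripper_width: 0.998
grasp_force: 0.0
[ 0.4848 -0.3038  0.3982] tooly deg -2.325627491876361
0.71 1722 [ 0.4816 -0.3014  0.1179] [ 0.4814 -0.3079  0.125   0.012  88.6538] shift [-0.0044 -0.0036  0.1366]
dish_grip 0.82 [317.9, 200.9] [[ 0.4839 -0.3089  0.107 ]]
ball_center 0.56 [317.9, 179.2] [[ 0.484  -0.3045  0.024 ]]
dish_mid 0.64 [317.4, 175.6] [[ 0.4835 -0.3019  0.014 ]]
mat 0.76 [ 0.474 -0.302  0.151  0.151 86.283]
```

View pics/w2.png

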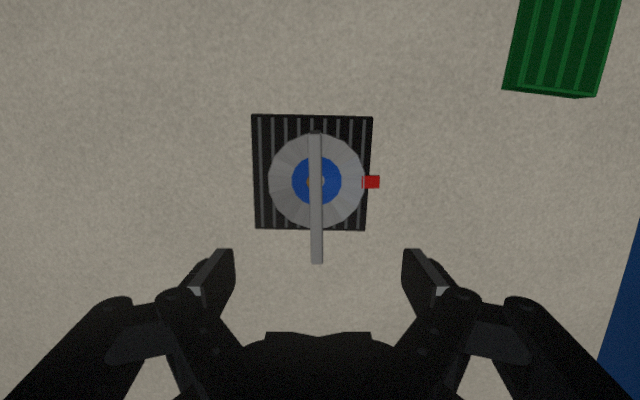

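The wrist view shows the handle bar at (316,195), the ball at (318,180) and the red tab to the right at (371,182). The measurements agree within 4 mm. I'll descend and close slowly on the bar.

```bash
python3 -m pendant '[[0.085,-0.004,-0.002,0,-1],[0.085,0,0,0.02,0],[0.085,0,0,0.03,0],[0.085,0,0,0.03,0],[0.085,0,0,0.03,0],[0.085,0,0,0.017,0],[0.085,0,0,0.009,0],[0.085,0,0,0,0],[0.06,0,0,0,0],[0.04,0,0,0,0],[0.03,0,0,0,0],[0.022,0,0,0,0]]' 60 && python3 -m pendant '[[0.02,0,0,0,0],[0.018,0,0,0,0],[0.017,0,0,0,0],[0.016,0,0,0,0],[0.015,0,0,0,0],[0.014,0,0,0,0],[0.013,0,0,0,0],[0.012,0,0,0,0],[0.011,0,0,0,0],[0.009,0,0,0,0],[0.005,0,0,0,0],[0,0,0,0,0]]' && python3 -m pendant '[[0,0,0,0,0],[0,0,0,0,0],[0,0,0,0,0],[0,0,0,0,0],[0,0,0,0,0],[0,0,0,0,0],[0,0,0,0,0],[0,0,0,0,0]]'
```

```text
t: 14.08
eef_pos: [0.483, -0.3092, 0.2635]
tool_rot: [0.001, 0.716, 0.698, 0.0]
contact_force: [-0.6, -0.9, 0.3]
gripper_width: 0.446
grasp_force: 0.0
t: 15.08
eef_pos: [0.4827, -0.309, 0.2623]
tool_rot: [0.0, 0.716, 0.698, 0.0]
contact_force: [0.9, -0.0, 0.6]
gripper_width: 0.133
grasp_force: 58.8
t: 15.75
eef_pos: [0.4827, -0.309, 0.2623]
tool_rot: [0.0, 0.716, 0.698, 0.0]
contact_force: [1.5, -0.4, 2.6]
gripper_width: 0.132
grasp_force: 58.9
```

```bash
python3 -m pendant '[[0,0,0,-0.001,0],[0,0,0,-0.002,0],[0,0,0,-0.003,0],[0,0,0,-0.003,0],[0,0,0,-0.004,0],[0,0,0,-0.004,0],[0,0,0,-0.005,0],[0,0,0,-0.005,0],[0,0,0,-0.005,0],[0,0,0,-0.005,0],[0,0,0,-0.005,0],[0,0,0,-0.005,0]]' && python3 -m pendant '[[0,0,0,-0.005,0],[0,0,0,-0.005,0],[0,0,0,-0.005,0],[0,0,0,-0.005,0],[0,0,0,-0.005,0],[0,0,0,-0.005,0],[0,0,0,-0.005,0],[0,0,0,-0.004,0],[0,0,0,-0.003,0],[0,0,0,-0.002,0],[0,0,0,-0.001,0],[0,0,0,0,0]]'
cat > chk.py <<'E'
from look import *
o,R=tool();print(o["eef_pos"],"tooly",np.degrees(np.arctan2(R[1,1],R[0,1])),"tool down err",R[:2,2])
zb=o["eef_pos"][2]-.155-.099
for c in sys.argv[2:]:
    im,d,m=cloud(c);cv2.imwrite(f"pics/{c}_{sys.argv[1]}.png",im)
    for n,z in(("dish_mid",.006),("ball_center",.016)):
        for k in bot.pinpoint(n,c)[:1]: print(c,n,k["score"],k["at"],at_z(m,k["at"],zb+z))
    for k in bot.trace("dish_grip",c)[:1]:
        A=pts(m,d,k["mask"]);P=A[(A[:,2]>zb+.098)&(A[:,2]<zb+.13)]
        f=np.linalg.lstsq(np.c_[P[:,1]-P[:,1].mean(),P[:,0]-P[:,0].mean(),np.ones(len(P))],P[:,2],rcond=None)[0]
        print("bar",len(P),"zmax",np.percentile(P[:,2],98)-zb,[round(float(v),4) for v in cv2.minAreaRect(P[:,:2].astype(np.float32))[0]],"slope y",f[0])
    for k in bot.trace("dish",c)[:1]:
        A=pts(m,d,k["mask"]);h=A[:,2]-zb;P=A[(h>.015)&(h<.03)]
        f=np.linalg.lstsq(np.c_[P[:,:2]-P[:,:2].mean(0),np.ones(len(P))],P[:,2],rcond=None)[0];print("rim tilt",len(P),f[:2],f[2]-zb)
E
python3 chk.py lift scene wrist
```

```text
t: 16.75
eef_pos: [0.4825, -0.3089, 0.3098]
tool_rot: [0.0, 0.716, 0.698, 0.0]
contact_force: [0.8, 0.5, -3.0]
gripper_width: 0.126
grasp_force: 58.4
t: 17.75
eef_pos: [0.4826, -0.3089, 0.3543]
tool_rot: [0.0, 0.716, 0.698, 0.0]
contact_force: [-0.2, -0.8, -1.3]
gripper_width: 0.128
grasp_force: 58.4
[ 0.4826 -0.3089  0.3543] tooly -1.4995961646065918 tool down err [ 0.0002 -0.0001]
scene dish_mid 0.83 [174.7, 184.7] [[ 0.485  -0.3004  0.1063]]
scene ball_center 0.56 [171.1, 181.3] [[ 0.4824 -0.3055  0.1163]]
bar 353 zmax 0.11141012866907979 [0.4853, -0.3066] slope y 0.015467366605920747
rim tilt 763 [ 0.008 -0.003] 0.018170886215645207
wrist dish_mid 0.84 [319.3, 208.2] [[ 0.4827 -0.3079  0.1063]]
wrist ball_center 0.37 [317.5, 209.7] [[ 0.4814 -0.306   0.1163]]
bar 5475 zmax 0.11037998427226003 [0.4883, -0.2934] slope y -0.004367168648758524
rim tilt 5631 [0.0041 0.0009] 0.017741130002202066
```

View pics/wrist_lift.png

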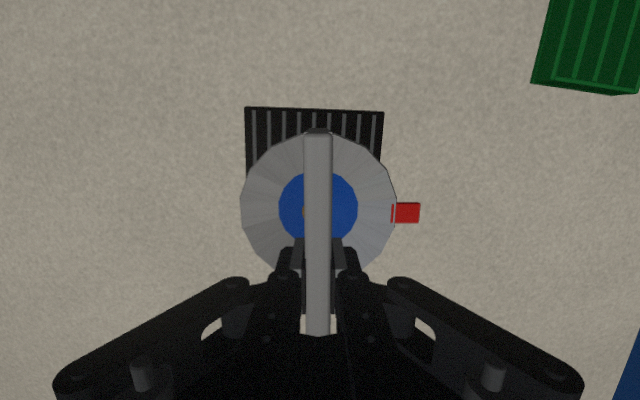

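The dish is lifted level. The ball is just left of the bar at (307,210), well inside the blue ring. Carrying it slowly to the pad.

```bash
python3 -m pendant '[[0,0.0005,0.0001,0,0],[0,0.001,0.0002,0,0],[0,0.0015,0.0003,0,0],[0,0.002,0.0004,0,0],[0,0.0025,0.0005,0,0],[0,0.003,0.0005,0,0],[0,0.0035,0.0006,0,0],[0,0.004,0.0007,0,0],[0,0.0045,0.0008,0,0],[0,0.005,0.0009,0,0],[0,0.005,0.0009,0,0],[0,0.005,0.0009,0,0]]' && python3 -m pendant '[[0,0.005,0.0009,0,0],[0,0.005,0.0009,0,0],[0,0.005,0.0009,0,0],[0,0.005,0.0009,0,0],[0,0.005,0.0009,0,0],[0,0.005,0.0009,0,0],[0,0.005,0.0009,0,0],[0,0.005,0.0009,0,0],[0,0.005,0.0009,0,0],[0,0.005,0.0009,0,0],[0,0.005,0.0009,0,0],[0,0.005,0.0009,0,0]]' && python3 -m pendant '[[0,0.005,0.0009,0,0],[0,0.005,0.0009,0,0],[0,0.005,0.0009,0,0],[0,0.005,0.0009,0,0],[0,0.005,0.0009,0,0],[0,0.005,0.0009,0,0],[0,0.005,0.0009,0,0],[0,0.005,0.0009,0,0],[0,0.005,0.0009,0,0],[0,0.005,0.0009,0,0],[0,0.005,0.0009,0,0],[0,0.005,0.0009,0,0]]'; python3 - <<'E'
from look import *
o,R=tool();print(np.degrees(np.arctan2(R[1,1],R[0,1])),R.T@(np.array([.549,.008,.355])-o["eef_pos"]))
E
```

```text
t: 19.25
eef_pos: [0.4905, -0.271, 0.3542]
tool_rot: [-0.0, 0.716, 0.698, 0.0]
contact_force: [-0.5, -0.3, -2.9]
gripper_width: 0.129
grasp_force: 58.4
t: 20.25
eef_pos: [0.5028, -0.2114, 0.3542]
tool_rot: [0.0, 0.716, 0.698, 0.0]
contact_force: [0.4, -0.3, -2.8]
gripper_width: 0.128
grasp_force: 58.4
t: 21.25
eef_pos: [0.5151, -0.1517, 0.3542]
tool_rot: [-0.0, 0.716, 0.698, 0.0]
contact_force: [0.2, 0.8, -2.7]
gripper_width: 0.132
grasp_force: 58.4
-1.5059813980231676 [ 0.1606  0.0296 -0.0008]
```

```bash
python3 -m pendant '[[0,0.005,0.0009,0,0],[0,0.005,0.0009,0,0],[0,0.005,0.0009,0,0],[0,0.005,0.0009,0,0],[0,0.005,0.0009,0,0],[0,0.005,0.0009,0,0],[0,0.005,0.0009,0,0],[0,0.005,0.0009,0,0],[0,0.005,0.0009,0,0],[0,0.005,0.0009,0,0],[0,0.005,0.0009,0,0],[0,0.005,0.0009,0,0]]' && python3 -m pendant '[[0,0.005,0.0009,0,0],[0,0.005,0.0009,0,0],[0,0.005,0.0009,0,0],[0,0.005,0.0009,0,0],[0,0.005,0.0009,0,0],[0,0.005,0.0009,0,0],[0,0.005,0.0009,0,0],[0,0.005,0.0009,0,0],[0,0.005,0.0009,0,0],[0,0.005,0.0009,0,0],[0,0.005,0.0009,0,0],[0,0.005,0.0009,0,0]]' && python3 -m pendant '[[0,0.005,0.0009,0,0],[0,0.005,0.0009,0,0],[0,0.005,0.0009,0,0],[0,0.0045,0.0008,0,0],[0,0.004,0.0007,0,0],[0,0.0035,0.0006,0,0],[0,0.003,0.0005,0,0],[0,0.0025,0.0005,0,0],[0,0.002,0.0004,0,0],[0,0.0015,0.0003,0,0],[0,0.001,0.0002,0,0],[0,0.0005,0.0001,0,0]]' && python3 -m pendant '[[0,0,0,0,0],[0,0,0,0,0],[0,0,0,0,0],[0,0,0,0,0],[0,0,0,0,0],[0,0,0,0,0],[0,0,0,0,0],[0,0,0,0,0],[0,0,0,0,0],[0,0,0,0,0],[0,0,0,0,0],[0,0,0,0,0]]'
python3 chk.py pad side wrist
```

```text
t: 22.25
eef_pos: [0.5275, -0.092, 0.3542]
tool_rot: [-0.0, 0.716, 0.698, 0.0]
contact_force: [-0.1, 0.5, -2.4]
gripper_width: 0.128
grasp_force: 58.4
t: 23.25
eef_pos: [0.5399, -0.0323, 0.3542]
tool_rot: [-0.0, 0.716, 0.698, 0.0]
contact_force: [0.1, 0.6, -2.4]
gripper_width: 0.131
grasp_force: 58.4
t: 24.25
eef_pos: [0.5476, 0.0045, 0.3542]
tool_rot: [-0.0, 0.716, 0.698, -0.0]
contact_force: [-0.1, 0.2, -1.9]
gripper_width: 0.135
grasp_force: 58.4
t: 25.25
eef_pos: [0.5476, 0.0045, 0.3542]
tool_rot: [-0.0, 0.716, 0.698, 0.0]
contact_force: [-0.4, -0.3, -2.6]
gripper_width: 0.131
grasp_force: 58.4
[0.5476 0.0045 0.3542] tooly -1.5034960417302905 tool down err [-0.  0.]
side dish_mid 0.84 [336.5, 215.3] [[0.547  0.0074 0.1062]]
side ball_center 0.52 [337.4, 211.2] [[0.5475 0.0016 0.1162]]
bar 107 zmax 0.11229365007590694 [0.5466, 0.0333] slope y -0.02779552276376069
rim tilt 479 [0.0038 0.0071] 0.019432514086796138
wrist dish_mid 0.76 [317.9, 207.8] [[0.5468 0.0056 0.1062]]
wrist ball_center 0.69 [318.7, 208.8] [[0.5475 0.0079 0.1162]]
bar 5521 zmax 0.11085964351512528 [0.5445, 0.0203] slope y -0.00520919713672432
rim tilt 6089 [0.0049 0.0011] 0.017957853308316493
```

View pics/wrist_pad.png

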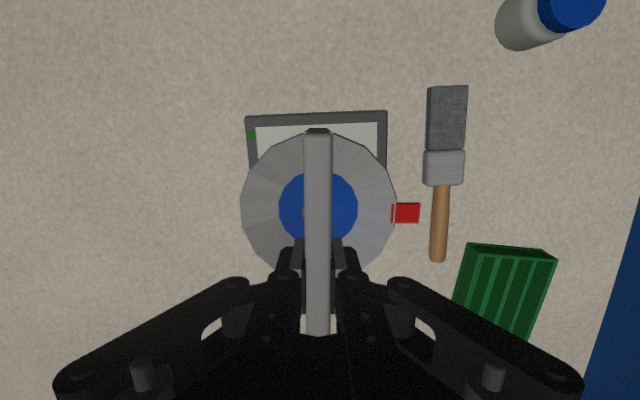

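The dish is level over the pad, pointing as it did on the mat, with the ball near the middle at (306,210). It has been paused for over 1 s. Now the slow quarter turn.

```bash
python3 -m pendant '[[0,0,0,0,-0.5],[0,0,0,0,-1],[0,0,0,0,-1.5],[0,0,0,0,-2],[0,0,0,0,-2.5],[0,0,0,0,-2.5],[0,0,0,0,-2.5],[0,0,0,0,-2.5],[0,0,0,0,-2.5],[0,0,0,0,-2.5],[0,0,0,0,-2.5],[0,0,0,0,-2.5]]' && python3 -m pendant '[[0,0,0,0,-2.5],[0,0,0,0,-2.5],[0,0,0,0,-2.5],[0,0,0,0,-2.5],[0,0,0,0,-2.5],[0,0,0,0,-2.5],[0,0,0,0,-2.5],[0,0,0,0,-2.5],[0,0,0,0,-2.5],[0,0,0,0,-2.5],[0,0,0,0,-2.5],[0,0,0,0,-2.5]]' && python3 -m pendant '[[0,0,0,0,-2.5],[0,0,0,0,-2.5],[0,0,0,0,-2.5],[0,0,0,0,-2.5],[0,0,0,0,-2.5],[0,0,0,0,-2.5],[0,0,0,0,-2.5],[0,0,0,0,-2.5],[0,0,0,0,-2.5],[0,0,0,0,-2],[0,0,0,0,-1.5],[0,0,0,0,-1]]' && python3 -m pendant '[[0,0,0,0,-1],[0,0,0,0,-0.5],[0,0,0,0,0],[0,0,0,0,0],[0,0,0,0,0],[0,0,0,0,0],[0,0,0,0,0],[0,0,0,0,0],[0,0,0,0,0],[0,0,0,0,0],[0,0,0,0,0],[0,0,0,0,0]]' && python3 -m pendant '[[0,0,0,0,0],[0,0,0,0,0],[0,0,0,0,0],[0,0,0,0,0],[0,0,0,0,0],[0,0,0,0,0],[0,0,0,0,0],[0,0,0,0,0],[0,0,0,0,0],[0,0,0,0,0],[0,0,0,0,0],[0,0,0,0,0]]'
python3 chk.py end scene side
```

```text
t: 26.75
eef_pos: [0.5476, 0.0045, 0.3542]
tool_rot: [0.0, 0.547, 0.837, 0.0]
contact_force: [0.2, -0.4, -2.2]
gripper_width: 0.132
grasp_force: 58.4
t: 27.75
eef_pos: [0.5476, 0.0044, 0.3542]
tool_rot: [0.0, 0.311, 0.95, 0.0]
contact_force: [-0.2, 0.3, -3.0]
gripper_width: 0.131
grasp_force: 58.4
t: 28.75
eef_pos: [0.5476, 0.0044, 0.3542]
tool_rot: [0.0, 0.082, 0.997, 0.0]
contact_force: [1.2, -0.4, -2.7]
gripper_width: 0.126
grasp_force: 58.4
t: 29.75
eef_pos: [0.5476, 0.0045, 0.3542]
tool_rot: [0.0, 0.07, 0.998, -0.0]
contact_force: [-0.2, 0.3, -1.9]
gripper_width: 0.131
grasp_force: 58.4
t: 30.75
eef_pos: [0.5476, 0.0045, 0.3542]
tool_rot: [0.0, 0.07, 0.998, 0.0]
contact_force: [-0.1, 0.4, -2.9]
gripper_width: 0.13
grasp_force: 58.4
[0.5476 0.0045 0.3542] tooly 81.99801676821389 tool down err [0. 0.]
scene dish_mid 0.75 [315.5, 170.1] [[0.5422 0.0061 0.1062]]
scene ball_center 0.6 [314.3, 168.7] [[0.5466 0.0021 0.1162]]
bar 171 zmax 0.11116846529351704 [0.5686, 0.0016] slope y 0.18613493285983448
rim tilt 614 [ 0.0138 -0.003 ] 0.01798660035955159
side dish_mid 0.75 [336.2, 216.3] [[0.5458 0.0119 0.1062]]
side ball_center 0.52 [335.6, 212.6] [[0.549  0.0099 0.1162]]
bar 155 zmax 0.11082845758471396 [0.5446, 0.0209] slope y -0.02657559923338624
rim tilt 460 [0.0014 0.0135] 0.01923532885422599
```

View pics/side_end.png

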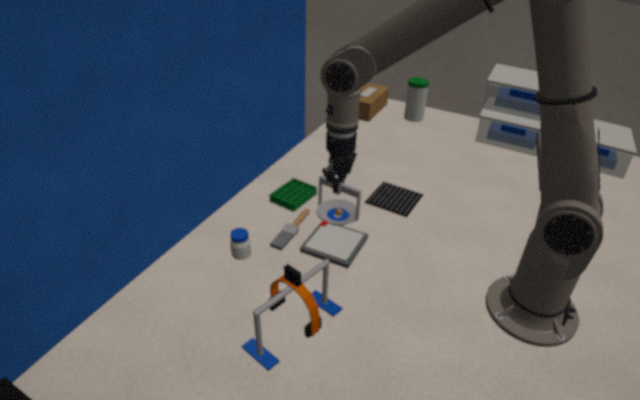

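View pics/scene_end.png

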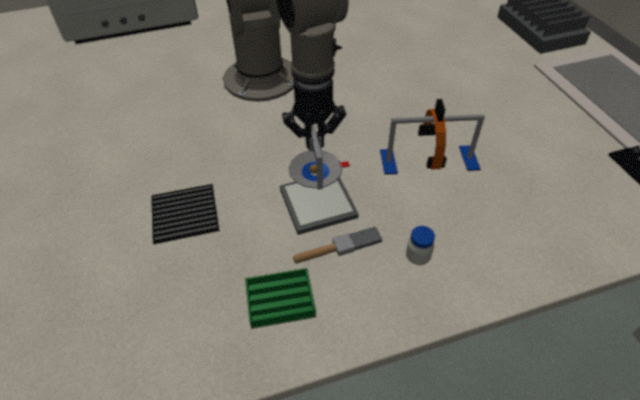

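Both views show the headband hanging on the bar and the dish level over the pad, with its tab toward +y at (345,164) and the ball in the blue ring. The turn is about 4° short of square, so I'll trim it and hand in.

```bash
python3 -m pendant '[[0,0,0,0,-0.5],[0,0,0,0,-1],[0,0,0,0,-1],[0,0,0,0,-1],[0,0,0,0,-0.5],[0,0,0,0,0],[0,0,0,0,0],[0,0,0,0,0],[0,0,0,0,0],[0,0,0,0,0],[0,0,0,0,0],[0,0,0,0,0]]' && python3 -m pendant '[[0,0,0,0,0],[0,0,0,0,0],[0,0,0,0,0],[0,0,0,0,0],[0,0,0,0,0],[0,0,0,0,0],[0,0,0,0,0],[0,0,0,0,0],[0,0,0,0,0],[0,0,0,0,0],[0,0,0,0,0],[0,0,0,0,0]]' && python3 -c "
from station import bot
print(bot.hand_in())"
```

```text
t: 32.25
eef_pos: [0.5476, 0.0045, 0.3542]
tool_rot: [0.0, 0.035, 0.999, 0.0]
contact_force: [0.3, -0.0, -2.1]
gripper_width: 0.13
grasp_force: 58.4
t: 33.25
eef_pos: [0.5476, 0.0045, 0.3542]
tool_rot: [0.0, 0.035, 0.999, 0.0]
contact_force: [-0.0, 0.8, -2.7]
gripper_width: 0.133
grasp_force: 58.4
the job is handed in; nothing more can be done
None
```

The job is handed in, though the verdict was not shown: the headband hangs on the rail, and the dish is held level over the light pad, turned a quarter turn with the ball near the middle, at about 33 s of the 72 s allowed.

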